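Jack up the surface plate for packing and hold the pump handle down

ROBOT

A 6-joint arm with a two-finger parallel gripper is mounted at the origin on a cart in front of the work surface, level with it; the furniture and walls round the work are solid. World frame = base frame: x ahead of the robot, y to its left, z up, the work surface at z = 0. Lengths are in m, angles in degrees, forces in N, time in s.
With the tool pointing down it reaches from about 0.4 to 0.825 m from the base axis. Payload 7 kg.
Tool frame: the origin (TCP) lies at the very end of the fingers, on their centre line; the grasp point (between the pads) lies 19 mm behind it; z points along the fingers, y is the direction in which the jaws open and shut (so a half turn about z gives the same grasp; the last joint's range is limited). The gripper opens to 88 mm and grips with 3 to 60 N. Pads are 19 mm wide; open, the fingers measure 130 mm over their backs; the gripper's body (78 mm by 193 mm) begins 47 mm behind the grasp point.
Start: joints at [-59.582, 20.546, 0.682, 0, -70.136, -16.507], TCP at [0.162, -0.655, 0.227] pointing down, gripper open.
Joint ranges: [-176.03, 176.03], [-82.01, 121.73], [-58.28, 71.71], [-173.87, 95.51], [-174.79, -0.11], [-173.66, 173.66]. Speed limits (degrees/s): [136.94, 136.94, 172.46, 180, 180, 180].

INTERFACE

Orientations are given as [roll, pitch, yaw] about the fixed x, y, z axes, in that order (R = Rz(yaw) Ry(pitch) Rx(roll)).
In Python, from plant import ctrl gives the robot as it stands.
- The arm moves only by the tool move_arm, never from a script. Its argument "increments" is a list of rows, each a list of 2 entries, a list of its own where there are three numbers: the shift along the world's x, y, z in mm, then the turn about the world's z in rad. A call has exactly 8 rows; each row shifts and turns the pose as measured when the row begins; what a row does not reach is not made up. A row lasts 1/10 s, in which the tool goes at most 50 mm and 8.59 degrees, less where a joint would pass 70% of its speed; a pose out of reach is approached as far as the arm can. A call with a gripper value outside its range is refused whole. "jaw" is the gripper command: -1 is shut, 1 is fully open, values between are in proportion, set as the call begins (left out, the last holds). The fingers move at their own pace and stop on an object; the grip force is fixed at half the most. Time passes only in rows, so rows that do not move let the fingers close, or fill a call up. It gives the time, the measured TCP pose, the force and the opening at its end, in the units of the state.
- ctrl.get_obs(): the state, without advancing time (a new reading comes with each control period).
- ctrl.snapshot(name): name is "scene" or "top" or "wrist"; returns a dict with "color" (400x640x3 uint8, red, green, blue), "fx", "fy", "cx", "cy" (pixels), "R" (3x3) and "t" (3): a world point X has camera coordinates R X + t. Camera axes: x right, y down, z forward; pixel columns grow to the right and rows downward; lengths in m; the calibration is good to about 2 mm. A picture is of the moment at which its call begins. There is no depth.
- ctrl.close_job(): hands the job in, once; it reports no verdict.
The state is a dict: "clock": time; "joint_pos": joint angles; "qvel": joint speeds; "tau": joint torques, N m; "tool_pos": TCP position; "orientation": TCP orientation; "force": force on the tool from outside, world axes, zero at the start; "moment": the same for the moment, N m; "opening": finger opening in m.
Only numpy, scipy, OpenCV 4.12 (cv2) and the standard library are available. Lean on these libraries where they do the work, as an engineer would, in place of code of your own. Each camera call takes 0.05 s, during which the arm holds its last target.

TASK

I want to slip packing under the front foot of the surface plate: first put the blue-banded setting block, which stands where the jack has to go, back into its own blue-marked pocket in the rack, then stand the jack on the bench with its saddle under the domed pad of the yellow lift lug and let go of it. Pump the handle with full strokes until the front foot is at least 10 mm clear of the bench, but no more than 25 mm, and finish holding the handle fully down, so the plate stays up while I work. Leave the plate itself and the other things on the bench alone.

Things in the scene. Friction and masses are not known exactly. Their poses are not given: they have to be found in the camera images.
- blue_block_mid (a point): Middle of the aluminium setting block with a blue band and three dots on top, 24 x 36 x 60 mm (its x, y, z), 0.14 kg; it stands upright on the bench in front of the lift lug, in the jack's way. This point is 30 mm above its underside; z up, x across the 24 mm.
- blue_slot (a point): Centre of the mouth of the blue-marked pocket (blue label, three dots), one of three wooden pockets in a row on the fixed rack, in an order that changes; the red one is empty too, the yellow one holds its block. Slot 27 mm along x, 39 mm along y, 22 mm deep from this point; mouth 44 mm above the bench; x points away from the label side, y along the rack, pockets 66 mm apart. A seated block's middle is 8 mm above this point.
- jack: Dark grey ratchet toe jack, 0.9 kg, loose; origin on its underside below the mast, x towards the toe, z up. Foot 8 mm thick from x = -172 to +66 mm, up to 70 mm wide. Mast: 40 mm (x) by 44 mm (y), top 118 mm high. Saddle 45 mm in front of the mast's axis; pump handle behind. It stands where it is put and slides on its flat foot. Centre of mass about 10 mm behind the mast's axis.
- jack_mast (a point): Grasp point on the mast's axis, 95 mm above the foot's underside; grasp across the 44 mm (y); axes as jack.
- jack_saddle (a point): Centre of the saddle dish on the toe: inside diameter 30 mm, rim 2.5 mm above this point, outside diameter 38 mm. 25 mm above the bench when the ram is fully down.
- jack_handle (a joint): Pump handle, rad: 0 up, 0.45 fully down at its stop. Its black rubber grip (26 mm wide, 66 mm long, 18 mm thick) is centred 117 mm from the pivot pin, which is 34 mm behind the mast's axis and 85 mm high: in the jack's frame the middle of the grip's top face is at x = -141, z = 134 mm with the handle up and x = -151, z = 82 mm fully down. Press it down from above. A spring brings it up when let go. It takes 3 to 4 N unloaded, about 10 to 18 N with the plate on the saddle.
- jack_ram (a joint): Height of the saddle above its lowest, m, up to 0.056. A full stroke raises the ram about 15 mm; when the handle comes up the ram settles back on its ratchet, one tooth (12 mm) higher than before the stroke, and stays. It starts on the lowest tooth or on the next.
- lift_pad (a point): Lowest point of the domed steel pad (dome radius 12 mm) under the yellow lift lug at the middle of the plate's front edge; 45 mm above the bench at rest. x points away from the jack's side, into the plate (the jack comes from -x with its own x along this one), y along the front edge. The lug is 32 mm wide, its top 64 mm high, reaches 16 mm in front of this point; the plate's front edge is 30 mm behind it.
- plate: The surface plate, cast iron with ground top, 170 x 260 mm, top 72 mm high, about 6 kg, on three feet; origin on the bench below its middle, axes as lift_pad. Its two rear feet stay where they are and the plate rocks on them.
- front_foot (a point): Centre of the underside of the single front foot, 50 mm behind the lift pad; its height above the bench is the clearance for the packing. It rises 0.72 mm for each mm the lift pad rises.
- red_block: Setting block with a red band, 24 x 36 x 50 mm, stands on the bench; leave it. Origin under its middle.
- yellow_block: Setting block with a yellow band, 24 x 36 x 40 mm, in its pocket; leave it. Origin under its middle.
- wax_tin: Open round tin of wax, 61 mm across, 18 mm high; leave it. Origin under its middle.
- sanding_block: Wooden sanding block, 93 x 87 x 34 mm over all; leave it. Origin under its middle.
- chisel_02: Brown-handled chisel, 183 mm long; leave it. Origin under its middle.
Not all that is in view belongs to the job. Leave any pink look-alike of the part that bears blue_block_mid alone.

How it is judged (in metres and radians):
On the way, in this order (a step that is already met when the one before it is completed fails the run):
1. the blue setting block is fully down in its own blue pocket and released (horizontal distance between blue_block_mid and blue_slot below 0.006 m and z of blue_block_mid in the frame of blue_slot below 0.012 m and angle between blue_block_mid's own z axis and vertical below 0.07 rad and contact force between the fingers and blue_block below 0.2 N), for 0.2 s.
2. the jack stands on the bench with its saddle under the lift pad, let go of, the plate not yet lifted (angle between jack's own z axis and vertical below 0.06 rad and height (world z) of jack below 0.004 m and horizontal distance between jack_saddle and lift_pad below 0.009 m and contact force between the fingers and jack below 0.3 N and height (world z) of front_foot below 0.003 m), for 0.2 s.
3. pumped up: the front foot is 10 to 26 mm clear with the handle fully down (height (world z) of front_foot between 0.01 and 0.026 m and value of joint jack_handle above 0.39 rad and contact force between the fingers and jack above 2 N), for 0.2 s.
At the end, for the whole second after the job is handed in: Blue block seated upright in the blue pocket; jack upright on the bench, saddle within 12 mm of the lift pad; front foot 10 to 26 mm up, carried by the jack alone; the robot holds the handle down (over 0.39 of 0.45 rad, more than 3 N), all through the last second (horizontal distance between blue_block_mid and blue_slot below 0.006 m and z of blue_block_mid in the frame of blue_slot below 0.012 m and angle between blue_block_mid's own z axis and vertical below 0.07 rad and angle between jack's own z axis and vertical below 0.06 rad and height (world z) of jack below 0.004 m and horizontal distance between jack_saddle and lift_pad below 0.012 m and height (world z) of front_foot between 0.01 and 0.026 m and value of joint jack_handle above 0.39 rad and contact force between the fingers and jack above 3 N and contact force between jack and plate above 6 N and contact force between each of the fingers, the arm and plate below 0.3 N); the arm keeps its last pose, push and grip.
It fails at once if the red or yellow block, tin, sanding block or chisel moved by more than 3 cm (distance of any of red_block, yellow_block, wax_tin, sanding_block, chisel_02 from where it was at the start of the episode above 0.03 m).
It fails at once if the hand pushes or lifts the plate itself by more than 10 N (contact force between any of the fingers, the arm and plate above 10 N).
It also fails if it takes over 72 s, if anything falls off the work surface, if the arm or the gripper's body presses on something with over 40 N, if the wrist force passes 120 N, or if a joint passes its speed limit or range.

## Working session

There is one attempt and no reset: what is moved stays moved. The work goes in short steps, Python scripts to look and compute and a tool call to move; the robot and the scene stay as the last step left them, time stands still between calls to the robot, and variables do not carry over. Pictures are saved under pics/ and viewed, and the job is handed in when it is done.

Besides the shell and the picture viewer there is one more tool, called after "Emit:" as name(argument=value, ...), one argument or row to a line, values as JSON. move_arm: Moves the arm, as the interface text tells. Its arguments: {"type":"object","properties":{"increments":{"type":"array","items":{"type":"array"}},"jaw":{"type":"number"}},"required":["increments"]}

```bash
ls; mkdir -p pics; cat > h.py <<'E'
import numpy as np, cv2, pickle
from plant import ctrl
def snap(n,f):
    s=ctrl.snapshot(n); pickle.dump(s,open(f'pics/{f}.pkl','wb'))
    cv2.imwrite(f'pics/{f}.png',s['color'][:,:,::-1]); return s
def load(f): return pickle.load(open(f'pics/{f}.pkl','rb'))
def px(s,X):
    c=np.array(s['R'])@np.array(X)+np.array(s['t']); return np.array([s['fx']*c[0]/c[2]+s['cx'],s['fy']*c[1]/c[2]+s['cy']])
def back(s,u,v,z):
    R=np.array(s['R']);t=np.array(s['t']); o=-R.T@t
    d=R.T@np.array([(u-s['cx'])/s['fx'],(v-s['cy'])/s['fy'],1]); return o+d*(z-o[2])/d[2]
def crop(f,x0,y0,x1,y1,k,o):
    im=cv2.imread(f'pics/{f}.png')[y0:y1,x0:x1]; cv2.imwrite(f'pics/{o}.png',cv2.resize(im,None,fx=k,fy=k,interpolation=cv2.INTER_CUBIC))
E
python3 - <<'E'
from h import *
print(ctrl.get_obs())
for n in ['scene','top','wrist']:
    s=snap(n,n+'0'); print(n,s['fx'],s['cx'],s['cy'],np.round(-np.array(s['R']).T@s['t'],3),np.round(s['R'],2).tolist())
E
```

```text
pics
{'clock': 0.0, 'joint_pos': array([-5.95826218e+01,  2.05932174e+01,  6.34869537e-01, -2.03046403e-02,
       -7.01366370e+01, -1.65077562e+01]), 'qvel': array([-0.04351897,  0.01918945,  0.04377972,  0.0701643 ,  0.00170933,
       -0.01659119]), 'tau': array([ 1.03608563e-03, -5.82722104e+01,  2.93054903e+01,  6.99698836e+00,
        7.00484510e-03, -2.01254147e-04]), 'tool_pos': array([ 0.16213325, -0.65473887,  0.22561032]), 'orientation': array([ 1.79903506e+02, -8.69130239e-03, -1.66097286e+02]), 'force': array([0.13659205, 0.41305618, 0.27997274]), 'moment': array([0.02957442, 0.01748963, 0.00085376]), 'opening': 0.08776585040498337}
scene 375.6465958039475 317.14128160604037 203.76254566987362 [0.209 0.668 0.888] [[-0.86, -0.52, 0.0], [-0.39, 0.65, -0.65], [0.34, -0.56, -0.76]]
top 507.10717173319523 318.67298112182345 211.2122602102379 [0.407 0.074 1.715] [[-0.03, -1.0, 0.0], [-1.0, 0.03, -0.09], [0.09, -0.01, -1.0]]
wrist 303.6453620307059 319.66321462329256 203.45012083843164 [ 0.097 -0.67   0.385] [[-0.24, 0.97, 0.0], [0.94, 0.23, 0.25], [0.24, 0.06, -0.97]]
```

View pics/scene0.png

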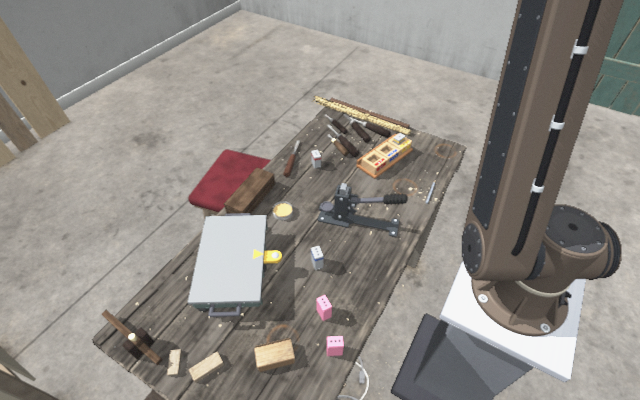

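View pics/top0.png

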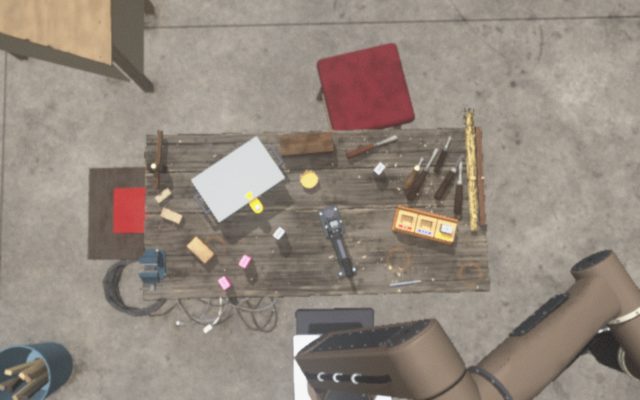

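View pics/wrist0.png

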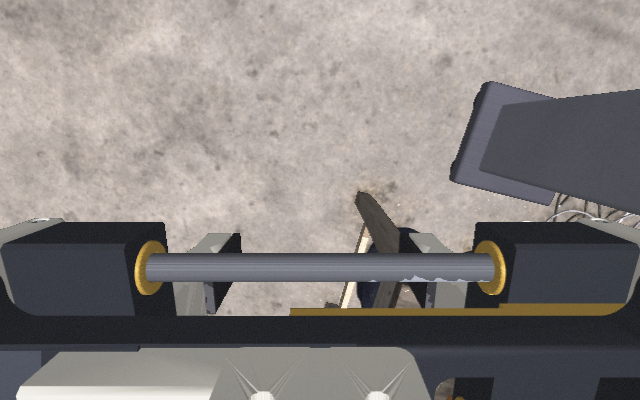

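```bash
python3 - <<'E'
from h import *
crop('top0',185,130,345,300,5,'c1')
crop('top0',340,150,500,280,5,'c2')
crop('scene0',225,130,425,280,4,'c3')
E
```

```text
(no output)
```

View pics/c1.png

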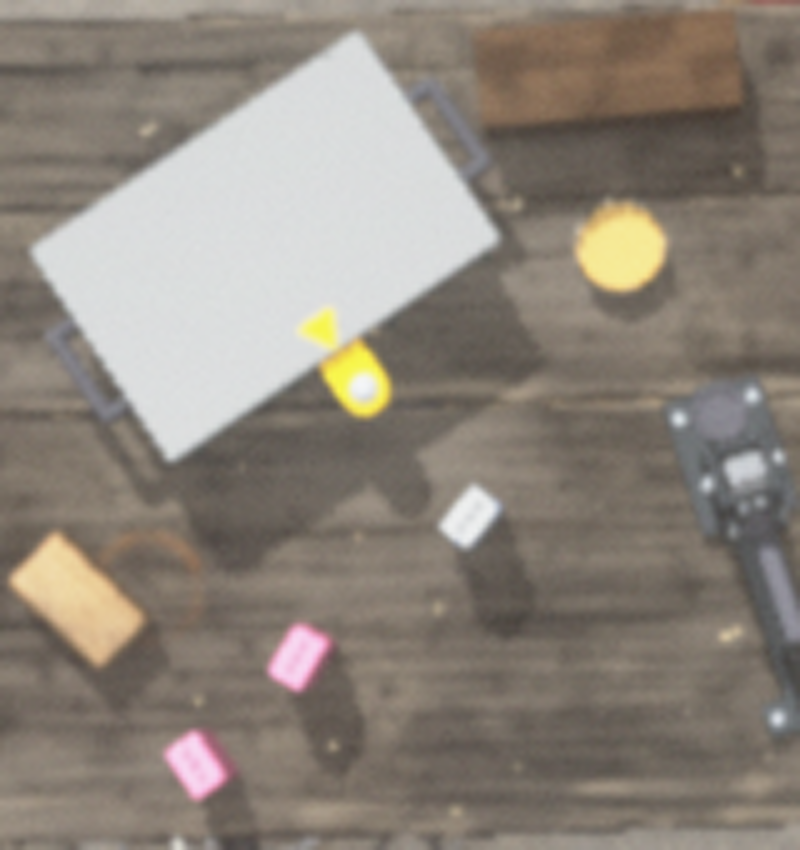

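View pics/c2.png

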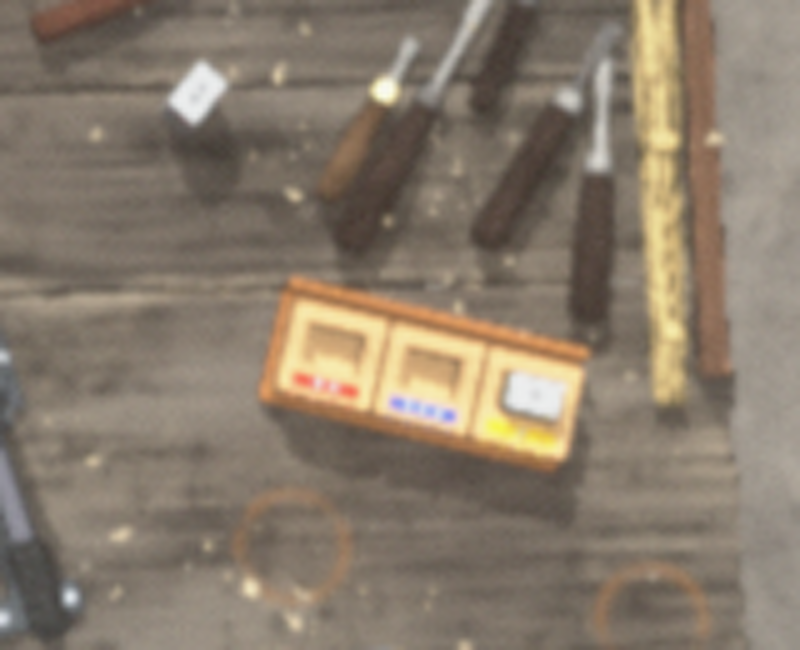

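View pics/c3.png

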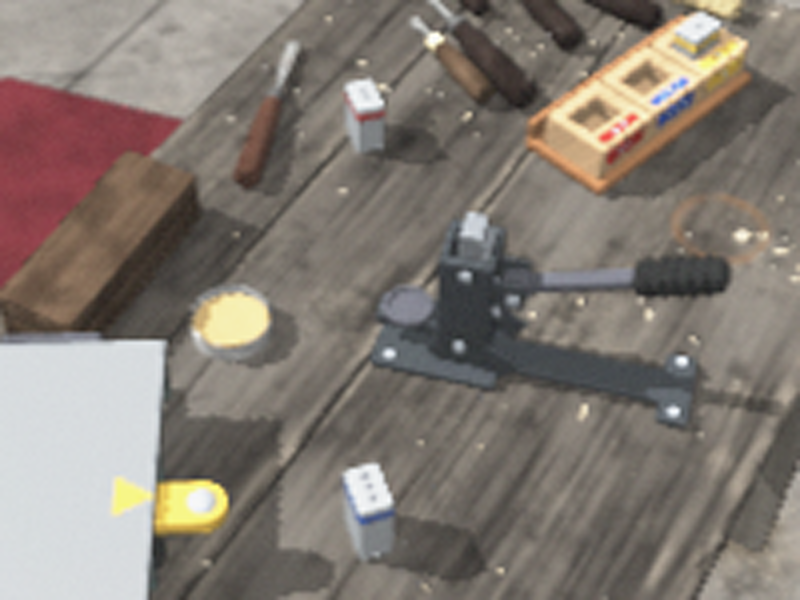

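```bash
python3 - <<'E'
from h import *
s=load('top0')
def B1(u,v,z): return back(s,u/5+185-.4,v/5+130-.4,z)
def B2(u,v,z): return back(s,u/5+340-.4,v/5+150-.4,z)
P=lambda n,p: print(n,np.round(p,4))
c=[B1(*p,.06) for p in [(476,484),(503,502),(466,551),(438,530)]]
P('blk',np.mean(c,0)); 
e=c[3]-c[0]; P('long dir deg',np.degrees(np.arctan2(e[1],e[0]))); 
print([np.linalg.norm(c[i]-c[(i+1)%4]) for i in range(4)])
pl=[B1(*p,.072) for p in [(358,30),(500,240),(172,462),(30,250)]]
P('plate mid',np.mean(pl,0))
f=pl[3]-pl[2]; f2=pl[0]-pl[1]; P('x dir',[np.degrees(np.arctan2(a[1],a[0])) for a in (f,f2)]); e=pl[1]-pl[2];P('y dir',np.degrees(np.arctan2(e[1],e[0]))-180)
print([np.linalg.norm(pl[i]-pl[(i+1)%4]) for i in range(4)])
fm=(pl[1]+pl[2])/2; xd=(f+f2)/2; xd/=np.linalg.norm(xd); P('front mid',fm); P('pad',fm-0.03*xd); P('bolt',B1(362,387,.068))
P('mast',B1(745,468,.118)); P('saddle',B1(722,412,.028)); 
sl=[B2(*p,.044) for p in [(290,310),(0,0)]]
P('blueslot',B2(430,372,.044)); P('redslot',B2(333,350,.044)); P('yel',B2(533,395,.062))
P('grip',B2(38,580,.125))
P('foot bolts',B2(8,615,.01));P('foot bolts',B2(69,598,.01));P('fb',B1(680,418,.01));P('fb',B1(752,396,.01))
P('red',B2(198,92,.05)); P('tin',B1(620,248,.018)); P('pink',B1(300,657,.06));P('pink',B1(198,765,.06))
E
```

```text
blk [0.4905 0.1974 0.06  ]
long dir deg 139.2623
[np.float64(0.021267305078864766), np.float64(0.03993614294695312), np.float64(0.022903429488067374), np.float64(0.03882842946031394)]
plate mid [0.6714 0.3275 0.072 ]
x dir [32.9805 32.5726]
y dir -236.9683
[np.float64(0.16879132795507026), np.float64(0.2572071957662295), np.float64(0.16847307754461463), np.float64(0.2584091486914266)]
front mid [0.6005 0.2818 0.072 ]
pad [0.5753 0.2656 0.072 ]
bolt [0.5766 0.2662 0.068 ]
mast [0.514  0.0195 0.118 ]
saddle [0.5579 0.0307 0.028 ]
blueslot [ 0.5086 -0.2868  0.044 ]
redslot [ 0.5247 -0.2233  0.044 ]
yel [ 0.4907 -0.3495  0.062 ]
grip [ 0.38   -0.0189  0.125 ]
foot bolts [ 0.3553 -0.0049  0.01  ]
foot bolts [ 0.3655 -0.046   0.01  ]
fb [0.5561 0.0587 0.01  ]
fb [0.5698 0.0097 0.01  ]
red [ 0.6985 -0.1396  0.05  ]
tin [0.6718 0.0964 0.018 ]
pink [0.4023 0.3099 0.06  ]
pink [0.3344 0.3767 0.06  ]
```

Emit:
move_arm(
  increments=[
    [[32,38,3],0.14],
    [[32,38,3],0.14],
    [[32,38,3],0.14],
    [[32,38,3],0.14],
    [[32,38,3],0.14],
    [[32,38,3],0.14],
    [[32,38,3],0.14],
    [[32,38,3],0.14],
  ],
  jaw=0.2,
)

```text
clock: 0.95
tool_pos: [0.415, -0.3474, 0.2456]
orientation: [179.6, -0.1, -100.1]
force: [0.1, -0.2, -0.4]
opening: 0.0527
```

Emit:
move_arm(
  increments=[
    [[28,31,0],-0.02],
    [[28,31,0],-0.02],
    [[28,31,0],-0.02],
    [[22,26,0],-0.02],
    [[5,6,0],0],
    [[0,0,0],0],
    [[0,0,0],0],
    [[0,0,0],0],
  ],
)

```text
clock: 1.75
tool_pos: [0.5316, -0.2118, 0.2452]
orientation: [179.6, -0.1, -104.1]
force: [-1.0, 0.8, -1.0]
opening: 0.0524
```

```bash
python3 - <<'E'
from h import *
s=snap('wrist','w1'); o=ctrl.get_obs();print(o['joint_pos'],o['tool_pos'],o['orientation'])
E
```

```text
[-2.18471012e+00  1.05007663e+01 -1.06048931e+01 -3.87889095e-02
 -6.93388442e+01 -1.19088935e+01] [ 0.53146761 -0.21197472  0.24523676] [ 1.79557592e+02 -5.63179852e-02 -1.04107213e+02]
```

View pics/w1.png

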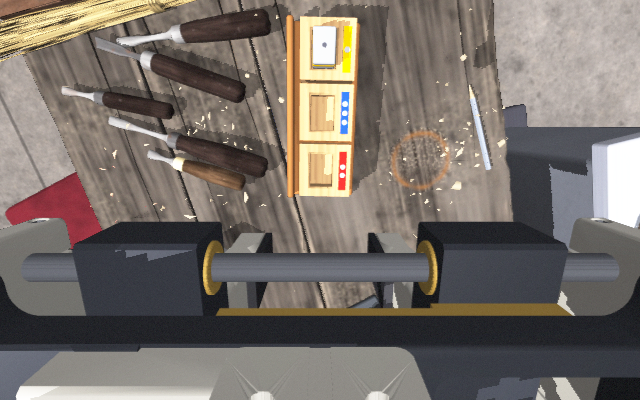

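```bash
python3 - <<'E'
from h import *
crop('w1',275,0,375,210,4,'c4')
E
```

```text
(no output)
```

View pics/c4.png

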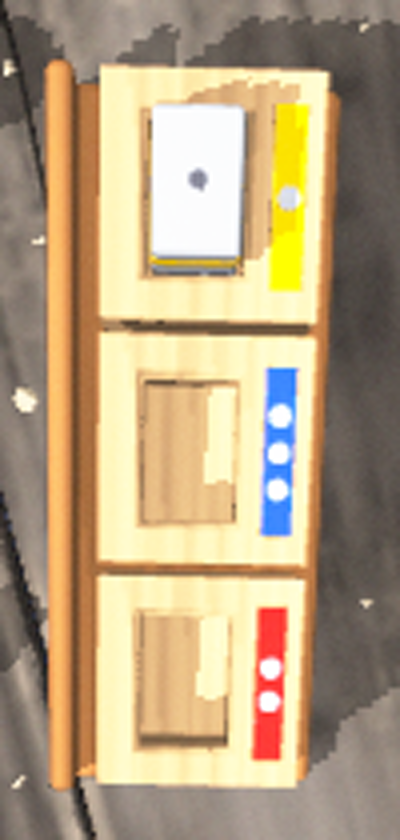

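```bash
python3 - <<'E'
from h import *
s=load('w1')
def B(u,v,z=.044): return back(s,u/4+275-.375,v/4-.375,z)
def show(n,pts):
    c=np.array([B(*p) for p in pts]); print(n,np.round(c.mean(0),4),[round(float(np.linalg.norm(c[i]-c[(i+1)%4])),4) for i in range(4)],
     [round(float(np.degrees(np.arctan2(*(c[a]-c[b])[[1,0]]))),2) for a,b in ((0,1),(3,2),(3,0),(2,1))])
show('blue',[(139,374),(238,378),(236,523),(138,523)])
show('red',[(135,608),(230,612),(227,748),(135,748)])
show('blue blk',[(99,332),(317,338),(308,565),(98,565)])
show('red blk',[(98,576),(306,576),(296,786),(98,782)])
show('yel blk',[(100,66),(330,72),(319,326),(99,322)])
E
```

```text
blue [ 0.5074 -0.2895  0.044 ] [0.0278, 0.0396, 0.0283, 0.0406] [-16.33, -14.19, 74.93, 75.65]
red [ 0.525  -0.2264  0.044 ] [0.0279, 0.0407, 0.0278, 0.0418] [-16.61, -14.27, 75.29, 75.12]
blue blk [ 0.5026 -0.2877  0.044 ] [0.0607, 0.062, 0.0611, 0.0635] [-15.6, -14.21, 74.61, 74.99]
red blk [ 0.5201 -0.2244  0.044 ] [0.0607, 0.0629, 0.0603, 0.0616] [-14.21, -15.47, 74.86, 74.5]
yel blk [ 0.4851 -0.3512  0.044 ] [0.061, 0.0631, 0.0611, 0.0634] [-15.38, -15.1, 74.63, 74.78]
```

Emit:
move_arm(
  increments=[
    [[-8,46,0],0.11],
    [[-8,46,0],0.11],
    [[-8,46,0],0.11],
    [[-8,46,0],0.11],
    [[-8,46,0],0.11],
    [[-8,46,0],0.11],
    [[-8,46,0],0.11],
    [[-8,46,0],0.11],
  ],
)

```text
clock: 2.6
tool_pos: [0.4617, 0.1545, 0.2464]
orientation: [179.7, -0.1, -53.0]
force: [1.1, 0.8, 0.3]
opening: 0.0525
```

Emit:
move_arm(
  increments=[
    [[-13,40,0],0.11],
    [[-13,30,0],0.11],
    [[0,0,-10],0],
    [[0,0,-10],0],
    [[0,0,0],0],
    [[0,0,0],0],
    [[0,0,0],0],
    [[0,0,0],0],
  ],
)

```text
clock: 3.4
tool_pos: [0.4353, 0.2249, 0.2266]
orientation: [179.9, -0.2, -40.1]
force: [-0.1, 0.4, 0.8]
opening: 0.0527
```

```bash
python3 - <<'E'
from h import *
s=snap('wrist','w2'); o=ctrl.get_obs();print(o['joint_pos'],o['tool_pos'],o['orientation'])
E
```

```text
[ 50.50274324   2.90529272 -22.03552717   0.17142039 -65.15835777
  -0.65561067] [0.43529761 0.22494462 0.22661629] [ 1.79902509e+02 -1.56560108e-01 -4.00805838e+01]
```

View pics/w2.png

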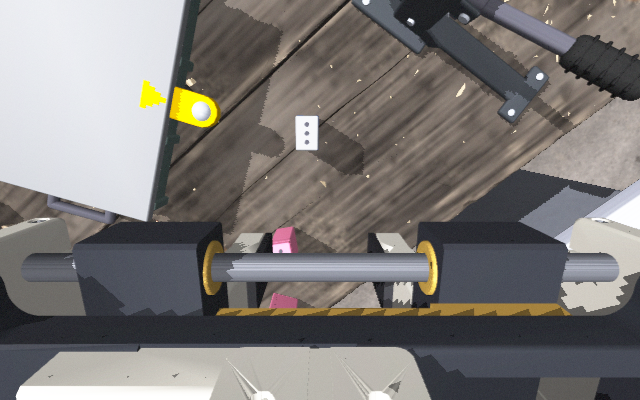

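```bash
python3 - <<'E'
from h import *
crop('w2',130,60,330,180,4,'c5')
E
```

```text
(no output)
```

View pics/c5.png

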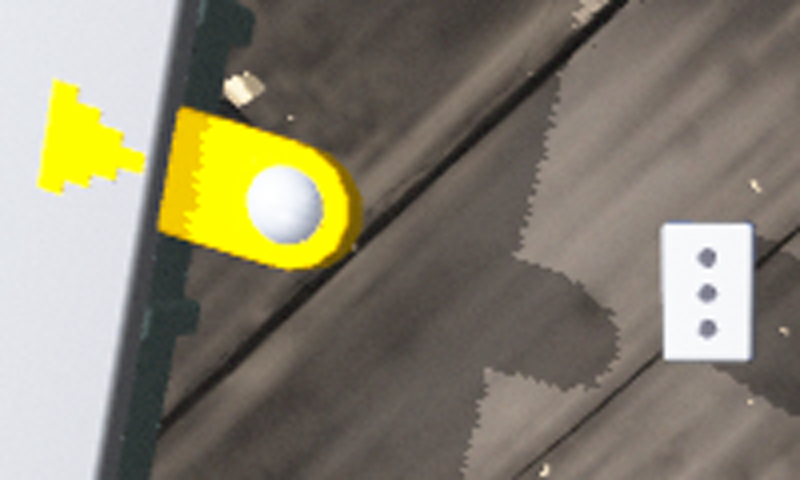

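```bash
python3 - <<'E'
from h import *
s=load('w2')
def B(u,v,z): return back(s,u/4+130-.375,v/4+60-.375,z)
c=np.array([B(*p,.06) for p in [(662,223),(752,223),(753,360),(664,360)]])
print(c.mean(0),[round(float(np.linalg.norm(c[i]-c[(i+1)%4])),4) for i in range(4)],[round(float(np.degrees(np.arctan2(*(c[a]-c[b])[[1,0]]))),2) for a,b in ((0,1),(3,2))])
a,b=B(183,0,.072),B(97,480,.072); print('edge',np.degrees(np.arctan2(*(a-b)[[1,0]])))
print('bolt',B(285,205,.068),B(285,205,.064))
print('lug arc', B(348,205,.064),B(312,136,.064),B(296,268,.064))
# full plate edge longer
a,b=back(s,196,0,.072),back(s,150,219,.072); print('edge',np.degrees(np.arctan2(*(a-b)[[1,0]])))
E
```

```text
[0.48887829 0.19704219 0.06      ] [0.0232, 0.0349, 0.0236, 0.0349] [49.82, 49.8]
edge -57.46033464206317
bolt [0.57328975 0.26366048 0.068     ] [0.57439395 0.26467337 0.064     ]
lug arc [0.56409168 0.25247344 0.064     ] [0.58164868 0.24762559 0.064     ] [0.56169737 0.27365249 0.064     ]
edge -58.857305216240285
```

Emit:
move_arm(
  increments=[
    [[27,-14,0],0],
    [[26,-14,-20],0],
    [[0,0,-45],0],
    [[0,0,-45],0],
    [[0,0,-45],0],
    [[0,0,-25],0],
    [[0,0,0],0],
    [[0,0,0],0],
  ],
)

```text
clock: 4.25
tool_pos: [0.4942, 0.1949, 0.0458]
orientation: [-179.5, -0.3, -40.3]
force: [0.3, 0.3, 0.6]
opening: 0.0525
```

Emit:
move_arm(
  increments=[
    [[-5,2,-8],0],
    [[0,0,-8],0],
    [[0,0,0],0],
    [[0,0,0],0],
    [[0,0,0],0],
    [[0,0,0],0],
    [[0,0,0],0],
    [[0,0,0],0],
  ],
)

```text
clock: 5.05
tool_pos: [0.4921, 0.2001, 0.0349]
orientation: [-178.9, -0.4, -40.2]
force: [0.0, -0.2, 0.5]
opening: 0.0524
```

```bash
python3 - <<'E'
from h import *
s=snap('wrist','w3'); o=ctrl.get_obs();print(o['tool_pos'],o['orientation'])
E
```

```text
[0.49215877 0.20011749 0.03486099] [-178.88174415   -0.44934057  -40.22303862]
```

View pics/w3.png

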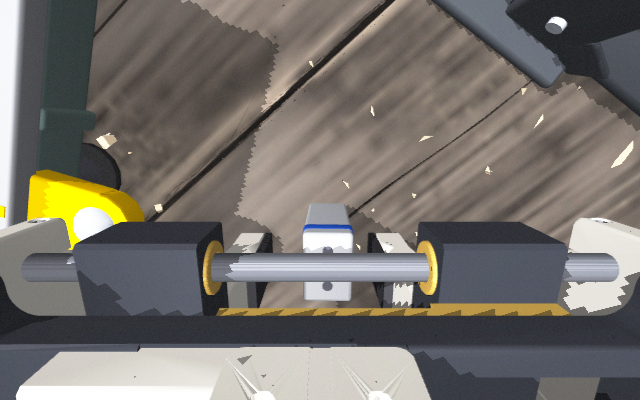

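Emit:
move_arm(
  increments=[
    [[-3,-3,-3],0],
    [[0,0,0],0],
    [[0,0,0],0],
    [[0,0,0],0],
    [[0,0,0],0],
    [[0,0,0],0],
    [[0,0,0],0],
    [[0,0,0],0],
  ],
)

```text
clock: 5.9
tool_pos: [0.4888, 0.1967, 0.0314]
orientation: [-178.9, -0.4, -40.2]
force: [0.2, -0.1, 0.2]
opening: 0.0527
```

Emit:
move_arm(
  increments=[
    [[0,0,0],0],
    [[0,0,0],0],
    [[0,0,0],0],
    [[0,0,0],0],
    [[0,0,0],0],
    [[0,0,0],0],
    [[0,0,0],0],
    [[0,0,0],0],
  ],
  jaw=-1,
)

```text
clock: 6.7
tool_pos: [0.4889, 0.1968, 0.0315]
orientation: [-178.9, -0.4, -40.2]
force: [-0.9, 0.2, 0.3]
opening: 0.0236
```

Emit:
move_arm(
  increments=[
    [[0,0,45],0],
    [[0,0,45],0],
    [[0,0,45],0],
    [[0,-20,25],-0.1],
    [[2,-45,5],-0.1],
    [[2,-45,0],-0.1],
    [[2,-45,0],-0.1],
    [[2,-45,0],-0.1],
  ],
)

```text
clock: 7.5
tool_pos: [0.4945, -0.0067, 0.2023]
orientation: [-179.0, -0.3, -69.4]
force: [1.6, -0.5, -1.4]
opening: 0.0237
```

Emit:
move_arm(
  increments=[
    [[2,-45,0],-0.12],
    [[2,-45,0],-0.12],
    [[2,-45,0],-0.12],
    [[2,-45,0],-0.12],
    [[2,-45,0],-0.12],
    [[2,-35,0],-0.03],
    [[0,0,0],0],
    [[0,0,0],0],
  ],
)

```text
clock: 8.3
tool_pos: [0.502, -0.2821, 0.2005]
orientation: [-179.1, -0.3, -107.6]
force: [-0.4, -0.3, -1.4]
opening: 0.0239
```

Emit:
move_arm(
  increments=[
    [[5,-7,-30],0.04],
    [[0,0,-30],0],
    [[0,0,-30],0],
    [[0,0,-8],0],
    [[0,0,0],0],
    [[0,0,0],0],
    [[0,0,0],0],
    [[0,0,0],0],
  ],
)

```text
clock: 9.1
tool_pos: [0.5098, -0.2852, 0.105]
orientation: [-178.7, -0.3, -104.8]
force: [-0.0, -0.1, -1.0]
opening: 0.0238
```

```bash
python3 - <<'E'
from h import *
s=snap('wrist','w4');snap('scene','s4');snap('top','t4'); o=ctrl.get_obs();print(o['tool_pos'],o['orientation'])
crop('s4',340,100,440,200,5,'c6');crop('t4',370,180,480,270,6,'c7')
E
```

```text
[ 0.5094598  -0.28525014  0.1044966 ] [-178.74310476   -0.25583293 -104.77969758]
```

View pics/w4.png

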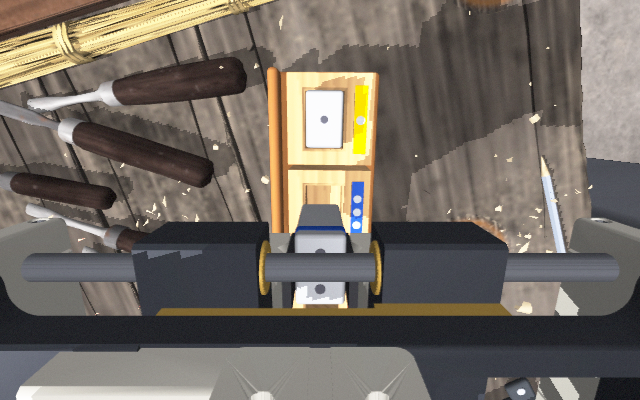

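View pics/c6.png

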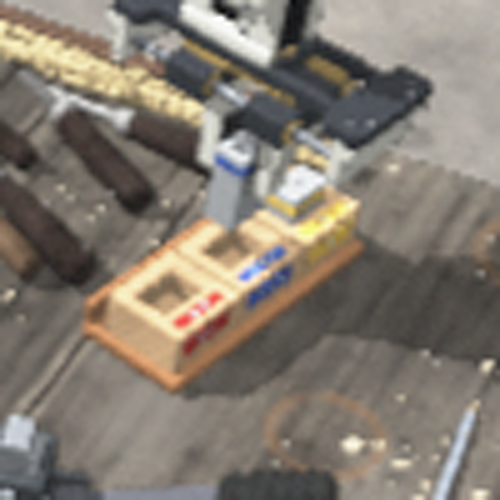

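View pics/c7.png

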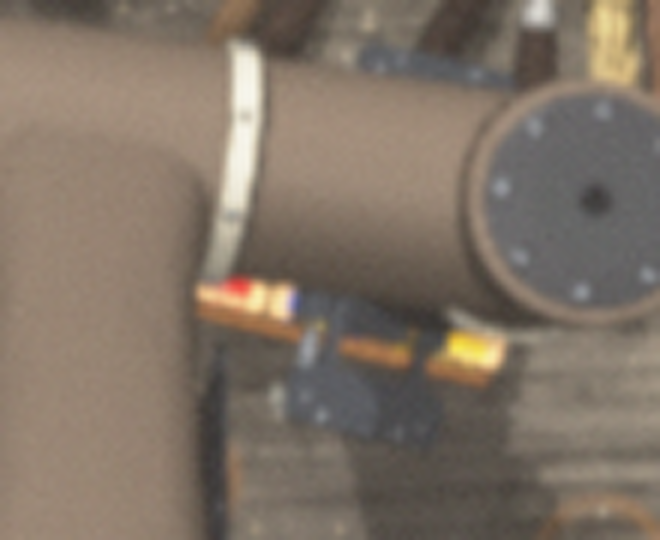

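```bash
python3 - <<'E'
from h import *
crop('w4',260,60,400,240,4,'c8'); crop('s4',370,115,420,165,12,'c9'); crop('scene0',350,120,420,180,10,'c10')
E
```

```text
(no output)
```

View pics/c8.png

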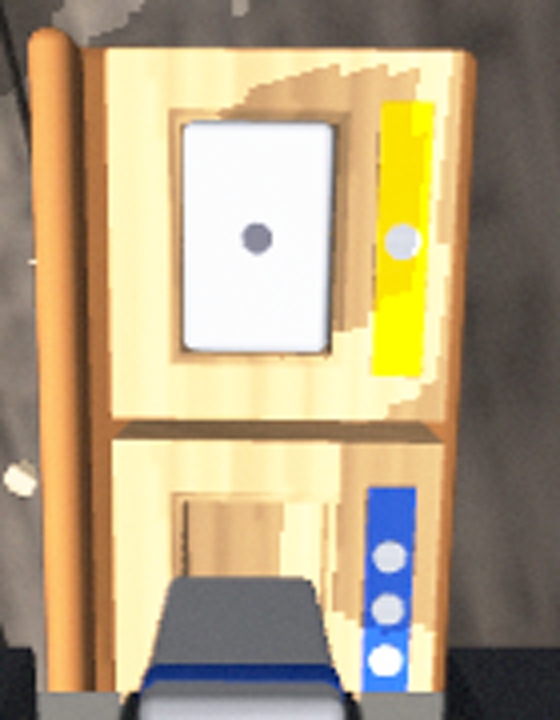

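View pics/c9.png

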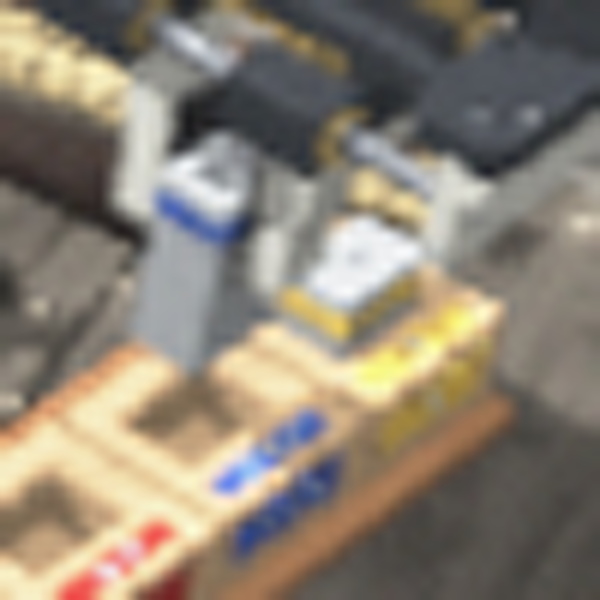

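View pics/c10.png

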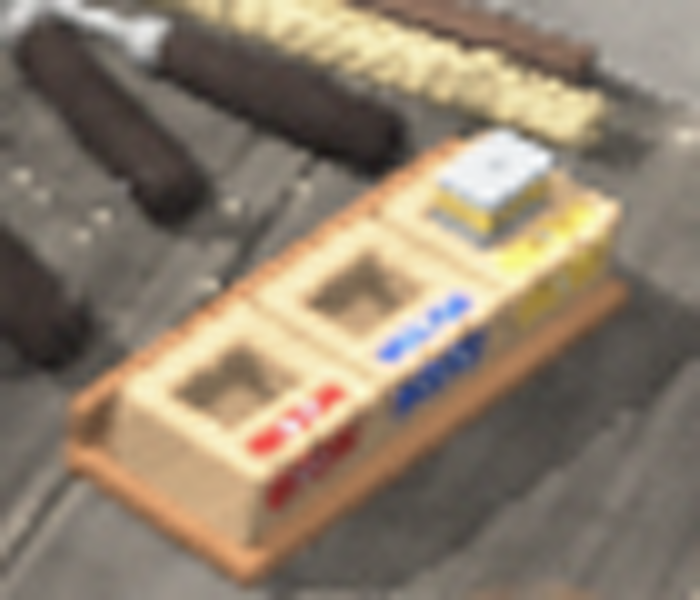

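```bash
python3 - <<'E'
from h import *
s=load('w4')
th=np.radians(-15.3); ex=np.array([np.cos(th),np.sin(th)]); ey=np.array([-ex[1],ex[0]])
def B(u,v,z): 
    p=back(s,u/4+260-.375,v/4+60-.375,z)[:2]; return p, np.round([p@ex,p@ey],4)
for n,p in dict(yTL=(170,110,.044),yTR=(352,112,.044),yBL=(172,360,.044),blk1=(182,121,.062),blk2=(333,122,.062),blk3=(330,353,.062),blk4=(183,352,.062),bTL=(175,494,.044),bTR=(327,494,.044),bbot1=(172,577,.073),bbot2=(318,577,.073),tTL=(106,49,.044),tTR=(462,50,.044),tBL=(112,420,.044),tBR=(443,422,.044),b2TL=(112,438,.044),b2TR=(443,440,.044)).items(): print(n,np.round(B(*p)[0],4),B(*p)[1])
tcp=np.array([0.5095,-0.2853]); print('tcp',tcp@ex,tcp@ey); q=np.array([.5075,-.289]); print('slot w1',q@ex,q@ey)
s=load('s4'); s0=load('scene0')
def C(s,u,v,z,k,x0,y0):
    p=back(s,u/k+x0-.5+.5/k,v/k+y0-.5+.5/k,z)[:2]; return np.round([p@ex,p@ey],4)
# scene: slot corners (c10 k10 off 350,120)
for p in [(370,248),(440,285),(370,340),(302,298)]: print('scene blue slot',C(s0,*p,.044,10,350,120))
print('scene block bottom',C(s,190,375,.073,12,370,115),C(s,135,345,.073,12,370,115))
E
```

```text
yTL [ 0.4985 -0.3774] [ 0.5804 -0.2325]
yTR [ 0.4685 -0.3691] [ 0.5493 -0.2323]
yBL [ 0.5095 -0.3367] [ 0.5803 -0.1903]
blk1 [ 0.4963 -0.3729] [ 0.5771 -0.2287]
blk2 [ 0.4734 -0.3666] [ 0.5534 -0.2287]
blk3 [ 0.4824 -0.332 ] [ 0.5529 -0.193 ]
blk4 [ 0.5057 -0.3383] [ 0.5771 -0.1929]
bTL [ 0.5155 -0.313 ] [ 0.5799 -0.1659]
bTR [ 0.4884 -0.306 ] [ 0.5519 -0.1662]
bbot1 [ 0.5162 -0.3045] [ 0.5782 -0.1575]
bbot2 [ 0.4932 -0.2985] [ 0.5545 -0.1578]
tTL [ 0.5063 -0.3896] [ 0.5912 -0.2422]
tTR [ 0.4484 -0.3738] [ 0.5311 -0.2423]
tBL [ 0.523  -0.3291] [ 0.5913 -0.1794]
tBR [ 0.465  -0.3135] [ 0.5313 -0.1797]
b2TL [ 0.5239 -0.3259] [ 0.5913 -0.1761]
b2TR [ 0.4657 -0.3103] [ 0.5311 -0.1764]
tcp 0.566724985859369 -0.14074491252865232
slot w1 0.5657722013073253 -0.1448415210768769
scene blue slot [ 0.5813 -0.1637]
scene blue slot [ 0.5526 -0.166 ]
scene blue slot [ 0.5511 -0.127 ]
scene blue slot [ 0.5806 -0.1268]
scene block bottom [ 0.5602 -0.1255] [ 0.5789 -0.1243]
```

Emit:
move_arm(
  increments=[
    [[-2,-4,-10],-0.009],
    [[0,0,-8],0],
    [[0,0,0],0],
    [[0,0,0],0],
    [[0,0,0],0],
    [[0,0,0],0],
    [[0,0,0],0],
    [[0,0,0],0],
  ],
)

```text
clock: 10.05
tool_pos: [0.507, -0.29, 0.0849]
orientation: [-178.8, -0.3, -105.4]
force: [-0.7, 1.0, -0.2]
opening: 0.0238
```

Emit:
move_arm(
  increments=[
    [[0.5,0,-6],0],
    [[0,0,-5],0],
    [[0,0,-3],0],
    [[0,0,-2],0],
    [[0,0,0],0],
    [[0,0,0],0],
    [[0,0,0],0],
    [[0,0,0],0],
  ],
)

```text
clock: 10.85
tool_pos: [0.5076, -0.2899, 0.0674]
orientation: [-178.8, -0.3, -105.4]
force: [-0.3, -0.2, -1.2]
opening: 0.0243
```

Emit:
move_arm(
  increments=[
    [[0,0,-4],0],
    [[0,0,-4],0],
    [[0,0,-3],0],
    [[0,0,-1],0],
    [[0,0,0],0],
    [[0,0,0],0],
    [[0,0,0],0],
    [[0,0,0],0],
  ],
)

```text
clock: 11.65
tool_pos: [0.5077, -0.2899, 0.0545]
orientation: [-178.7, -0.3, -105.4]
force: [0.4, 0.9, -1.0]
opening: 0.0239
```

Nearly at the floor; release slightly (fingers partly open), then retreat.

Emit:
move_arm(
  increments=[
    [[0,0,0],0],
    [[0,0,0],0],
    [[0,0,0],0],
    [[0,0,0],0],
    [[0,0,0],0],
    [[0,0,0],0],
    [[0,0,0],0],
    [[0,0,0],0],
  ],
  jaw=0.1,
)

```text
clock: 12.45
tool_pos: [0.5086, -0.2902, 0.0555]
orientation: [-178.6, -0.3, -105.3]
force: [0.3, -0.4, 0.1]
opening: 0.0481
```

Emit:
move_arm(
  increments=[
    [[0,0,15],0],
    [[0,0,30],0],
    [[0,0,40],0],
    [[0,0,40],0],
    [[8,30,30],0],
    [[10,38,10],0],
    [[0,0,0],0],
    [[0,0,0],0],
  ],
)

```text
clock: 13.25
tool_pos: [0.5246, -0.2199, 0.2264]
orientation: [-178.8, -0.2, -105.5]
force: [0.2, -0.6, 0.2]
opening: 0.0485
```

```bash
python3 - <<'E'
from h import *
s=snap('wrist','w5'); o=ctrl.get_obs();print(o['tool_pos'],o['orientation'])
E
```

```text
[ 0.52458452 -0.22012355  0.22628725] [-178.7607185    -0.21369583 -105.48757849]
```

View pics/w5.png

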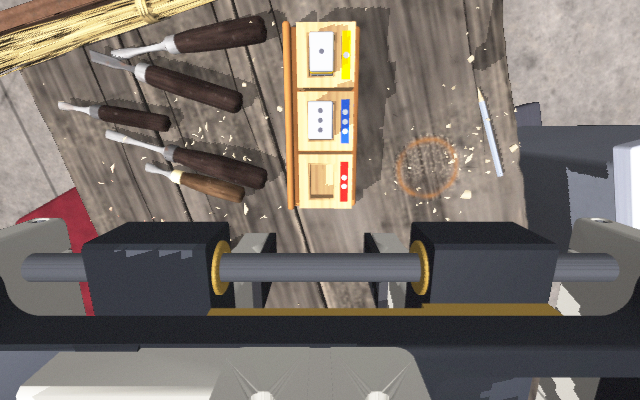

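```bash
python3 - <<'E'
from h import *
crop('w5',280,10,370,220,4,'c11')
E
```

```text
(no output)
```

View pics/c11.png

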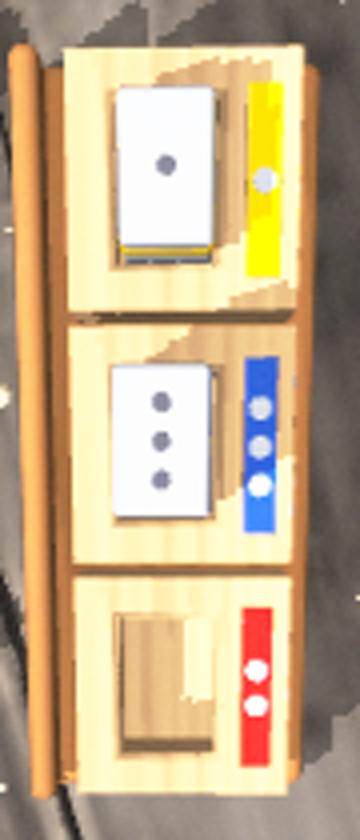

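```bash
python3 - <<'E'
from h import *
s=load('w5')
for z in (.082,.09):
    c=np.array([back(s,u/4+280-.375,v/4+10-.375,z) for u,v in [(112,365),(211,365),(210,518),(112,517)]])
    print(z,c.mean(0),[round(float(np.linalg.norm(c[i]-c[(i+1)%4])),4) for i in range(4)])
c=np.array([back(s,u/4+280-.375,v/4+10-.375,.062) for u,v in [(115,87),(214,87),(212,248),(117,248)]])
print('yel',c.mean(0),[round(float(np.linalg.norm(c[i]-c[(i+1)%4])),4) for i in range(4)])
E
```

```text
0.082 [ 0.50748018 -0.28975452  0.082     ] [0.0236, 0.0356, 0.024, 0.0354]
0.09 [ 0.50736423 -0.28954957  0.09      ] [0.0229, 0.0347, 0.0234, 0.0345]
yel [ 0.48972325 -0.35220887  0.062     ] [0.0238, 0.036, 0.0236, 0.0361]
```

Emit:
move_arm(
  increments=[
    [[-1,15,5],0.145],
    [[-1,15,5],0.145],
    [[-1,15,5],0.145],
    [[-1,15,5],0.145],
    [[-1,15,5],0.145],
    [[-1,15,5],0.145],
    [[-1,15,0],0.145],
    [[-1,15,0],0.145],
  ],
  jaw=0.8,
)

```text
clock: 14.1
tool_pos: [0.5113, -0.1035, 0.2493]
orientation: [-179.5, 0.0, -37.1]
force: [-1.0, 0.5, 0.4]
opening: 0.079
```

Emit:
move_arm(
  increments=[
    [[-1,18,0],0.145],
    [[-1,18,0],0.145],
    [[-1,18,0],0.145],
    [[-1,18,0],0.145],
    [[-1,18,0],0.145],
    [[-1,18,0],0.145],
    [[0,5,0],0.09],
    [[0,0,0],0],
  ],
)

```text
clock: 14.9
tool_pos: [0.5016, 0.008, 0.2417]
orientation: [-179.7, 0.8, 20.0]
force: [0.4, -0.4, -0.7]
opening: 0.0792
```

```bash
python3 - <<'E'
from h import *
s=snap('wrist','w6'); o=ctrl.get_obs();print(o['joint_pos'],o['tool_pos'],o['orientation'])
E
```

```text
[ 23.10103484   4.00165365 -18.60480633  -0.33722565 -68.18030323
  86.80393675] [0.50154871 0.00766834 0.24168387] [-179.73302521    0.80323774   19.77935082]
```

View pics/w6.png

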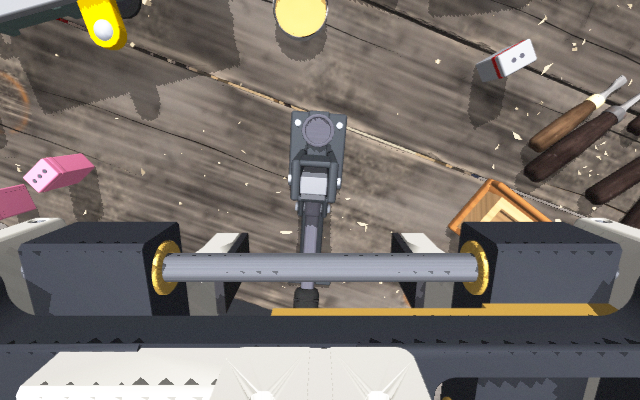

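```bash
python3 - <<'E'
from h import *
crop('w6',270,100,370,230,5,'c12');crop('w6',60,0,160,60,6,'c13')
E
```

```text
(no output)
```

View pics/c12.png

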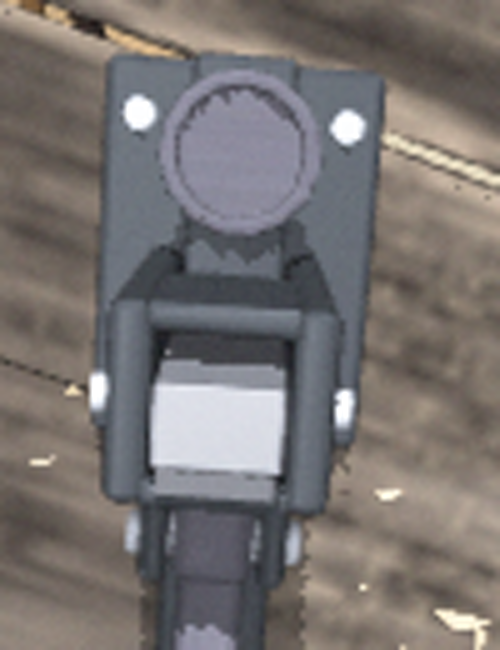

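View pics/c13.png

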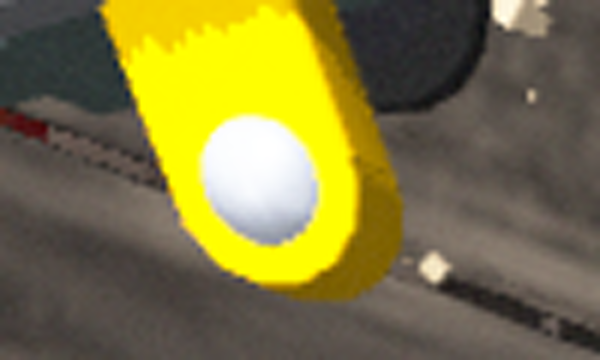

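```bash
python3 - <<'E'
from h import *
s=load('w6'); print('cam',-np.array(s['R']).T@s['t'])
def B(u,v,z): return back(s,u/5+270-.4,v/5+100-.4,z)
an=lambda a,b: np.degrees(np.arctan2(*(a-b)[[1,0]]))
print('yaw bolts',an(B(138,111,.01),B(348,126,.01))-90, B(138,111,.01),B(348,126,.01))
print('yaw left edge foot',an(B(109,58,.008),B(94,415,.008)),'right',an(B(382,75,.008),B(350,440,.008)),'front',an(B(109,58,.008),B(382,75,.008))-90)
for z in (.0275,.0395):
    print('saddle',B(241,151,z), np.linalg.norm(B(161,151,z)-B(321,151,z)), np.linalg.norm(B(241,68,z)-B(241,235,z)))
c=[B(*p,.118) for p in [(112,303),(338,310),(327,513),(107,498)]]
print('mast',np.mean(c,0),[np.linalg.norm(c[i]-c[(i+1)%4]) for i in range(4)],an(c[0],c[3]),an(c[1],c[2]),an(c[0],c[1])-90,an(c[3],c[2])-90)
def L(u,v,z): return back(s,u/6+60-.42,v/6-.42,z)
print('bolt',L(260,180,.068),L(260,180,.064))
print(np.diag(s['R']),o['tool_pos'] if 0 else '')
E
```

```text
cam [0.56588251 0.03140722 0.40010864]
yaw bolts 15.914380983908814 [0.55470479 0.0586577  0.01      ] [0.56904455 0.00836549 0.01      ]
yaw left edge foot 15.951987277813215 right 15.944076351399104 front 16.44219386491733
saddle [0.55483021 0.03135095 0.0275    ] 0.0381785736939781 0.0387541268458332
saddle [0.55518615 0.03135277 0.0395    ] 0.036949018502936824 0.037506035751086936
mast [0.511878   0.01897221 0.118     ] [np.float64(0.04194357681743132), np.float64(0.03903129251274583), np.float64(0.042356885243656196), np.float64(0.03738733323749309)] 17.02094468933417 17.626909635283777 18.121452559648787 15.889757331870499
bolt [0.57436788 0.26245552 0.068     ] [0.57447008 0.26523832 0.064     ]
[ 0.33978143 -0.3288244  -0.96484932]
```

Emit:
move_arm(
  increments=[
    [[10,11,-20],-0.066],
    [[0,0,-40],0],
    [[0,0,-40],0],
    [[0,0,-25],0],
    [[0,0,0],0],
    [[0,0,0],0],
    [[0,0,0],0],
    [[0,0,0],0],
  ],
)

```text
clock: 15.75
tool_pos: [0.5135, 0.0132, 0.1151]
orientation: [-179.8, 0.6, 14.4]
force: [1.2, -0.2, 0.7]
opening: 0.079
```

```bash
python3 - <<'E'
from h import *
s=snap('wrist','w7'); o=ctrl.get_obs();print(o['joint_pos'],o['tool_pos'],o['orientation'])
E
```

```text
[ 23.17914347  11.79705506 -27.47046997  -0.35563892 -51.30037202
  81.42092868] [0.5136503  0.01328379 0.11532124] [-179.81253032    0.6031457    14.37732413]
```

View pics/w7.png

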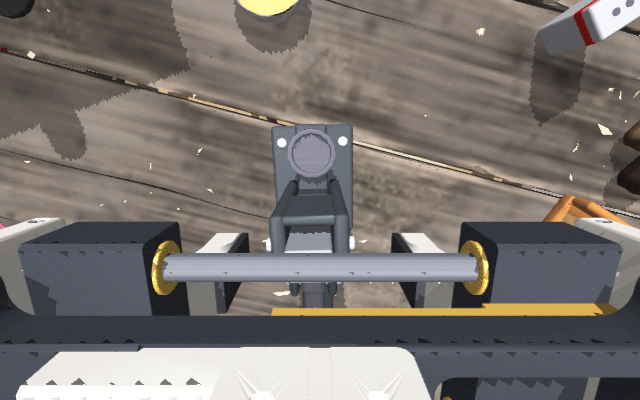

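Emit:
move_arm(
  increments=[
    [[-1.5,5.5,0],0.028],
    [[0,0,-20],0],
    [[0,0,-14],0],
    [[0,0,-4],0],
    [[0,0,0],0],
    [[0,0,0],0],
    [[0,0,0],0],
    [[0,0,0],0],
  ],
)

```text
clock: 16.6
tool_pos: [0.5159, 0.022, 0.083]
orientation: [-179.8, -0.1, 16.5]
force: [-0.3, 0.6, -0.4]
opening: 0.0789
```

Emit:
move_arm(
  increments=[
    [[-4,-3,-3],-0.009],
    [[0,0,-2],0],
    [[0,0,0],0],
    [[0,0,0],0],
    [[0,0,0],0],
    [[0,0,0],0],
    [[0,0,0],0],
    [[0,0,0],0],
  ],
)

```text
clock: 17.4
tool_pos: [0.5118, 0.0187, 0.0783]
orientation: [-179.8, -0.2, 15.9]
force: [-0.0, -0.4, -0.7]
opening: 0.079
```

Emit:
move_arm(
  increments=[
    [[0,0,0],0],
    [[0,0,0],0],
    [[0,0,0],0],
    [[0,0,0],0],
    [[0,0,0],0],
    [[0,0,0],0],
    [[0,0,0],0],
    [[0,0,0],0],
  ],
  jaw=-1,
)

```text
clock: 18.2
tool_pos: [0.5119, 0.0187, 0.0783]
orientation: [-179.8, -0.2, 15.9]
force: [-0.0, -0.6, -0.6]
opening: 0.0438
```

Emit:
move_arm(
  increments=[
    [[0,0,12],0],
    [[-4,30,0],0.04],
    [[-4,30,0],0.05],
    [[-4,30,0],0.05],
    [[-4,30,0],0.05],
    [[-4,30,0],0.05],
    [[-4,25,0],0.05],
    [[0,0,0],0],
  ],
)

```text
clock: 19.0
tool_pos: [0.4788, 0.1966, 0.0882]
orientation: [-179.6, 0.7, 32.7]
force: [-0.2, -0.1, -8.0]
opening: 0.0439
```

```bash
python3 - <<'E'
from h import *
s=snap('wrist','w8'); o=ctrl.get_obs();print(o['joint_pos'],o['tool_pos'],o['orientation'])
snap('scene','s8')
E
```

```text
[ 43.5948591   14.11740518 -28.62123411  -0.67831842 -47.96193884
  79.49560057] [0.47836989 0.19524017 0.08793996] [-179.63820886    0.78161026   32.6356261 ]
```

View pics/w8.png

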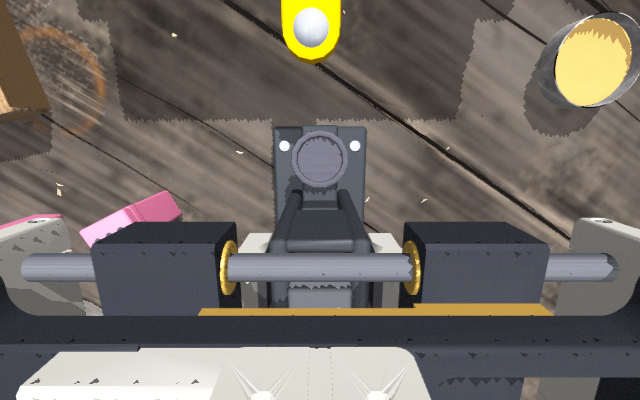

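View pics/s8.png

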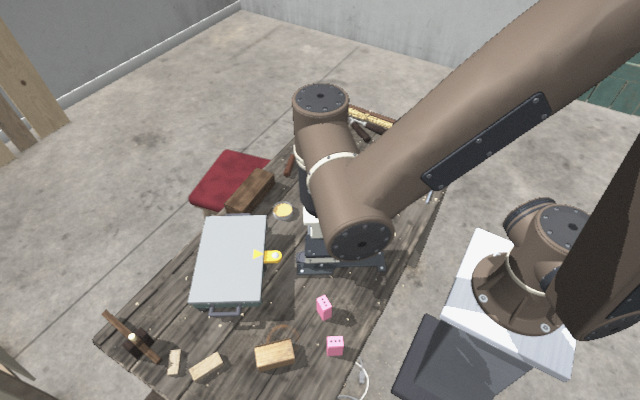

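```bash
python3 - <<'E'
from h import *
crop('w8',260,0,380,220,3.6,'c14')
E
```

```text
(no output)
```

View pics/c14.png

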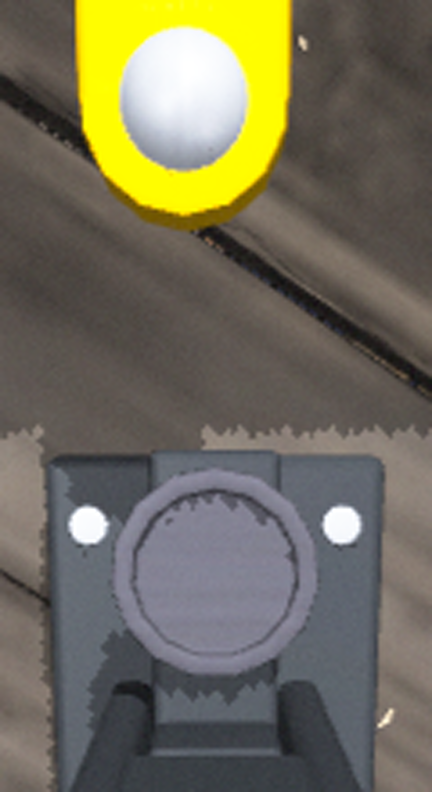

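```bash
python3 - <<'E'
from h import *
s=load('w8'); k=3.6
def B(u,v,z): return back(s,(u+.5)/k+260-.5,(v+.5)/k-.5,z)
an=lambda a,b: np.degrees(np.arctan2(*(a-b)[[1,0]]))
print('lug L',an(B(77,0,.064),B(80,120,.064)),'R',an(B(290,0,.064),B(288,130,.064)),'width',np.linalg.norm(B(77,0,.064)-B(290,0,.064)))
mid=(B(77,0,.064)+B(290,0,.064))/2; tip=B(184,213,.064)
th=np.radians(32.6);ex=np.array([np.cos(th),np.sin(th),0]);ey=np.array([-ex[1],ex[0],0])
pad=tip+.016*ex; print('tip',tip,'pad',pad,'axis mid-tip',an(mid,tip),'bolt',B(184,98,.068))
for z in (.037,.049):
  sd=B(216,572,z); d=pad-sd; print('saddle',z,sd,'diam',np.linalg.norm(B(114,572,z)-B(317,572,z)),'need along x,y',d@ex,d@ey)
print('bolts yaw',an(B(88,525,.02),B(342,525,.02))-90)
t=np.array([.4784,.1952,0]); print('saddle from tcp',t+.045*ex)
E
```

```text
lug L 32.35830806218562 R 32.63647672010901 width 0.031216591781878102
tip [0.56116261 0.25646418 0.064     ] pad [0.57464185 0.26508452 0.064     ] axis mid-tip 32.35266854211032 bolt [0.57368857 0.26418683 0.068     ]
saddle 0.037 [0.5148472  0.22117901 0.037     ] diam 0.03878739214379238 need along x,y 0.07402915608404025 0.004772685641537822
saddle 0.049 [0.51607951 0.22188128 0.049     ] diam 0.03656750948112783 need along x,y 0.0726126240070149 0.0048449945274546685
bolts yaw 32.65571488069129
saddle from tcp [0.51631036 0.21944469 0.        ]
```

Emit:
move_arm(
  increments=[
    [[14,11,-1],0],
    [[14,11,-1],0],
    [[13,10,-1],0],
    [[11,8,0],0],
    [[4,3,0],0],
    [[0,0,0],0],
    [[0,0,0],0],
    [[0,0,0],0],
  ],
)

```text
clock: 19.9
tool_pos: [0.5317, 0.2302, 0.0826]
orientation: [-179.6, 1.5, 32.0]
force: [-0.0, 0.3, -9.7]
opening: 0.0436
```

```bash
python3 - <<'E'
from h import *
s=snap('wrist','w9'); o=ctrl.get_obs();print(o['tool_pos'],o['orientation'])
crop('w9',240,0,400,230,2.6,'c15')
E
```

```text
[0.53154346 0.23017317 0.08260874] [-179.62719373    1.49152494   32.00158204]
```

View pics/c15.png

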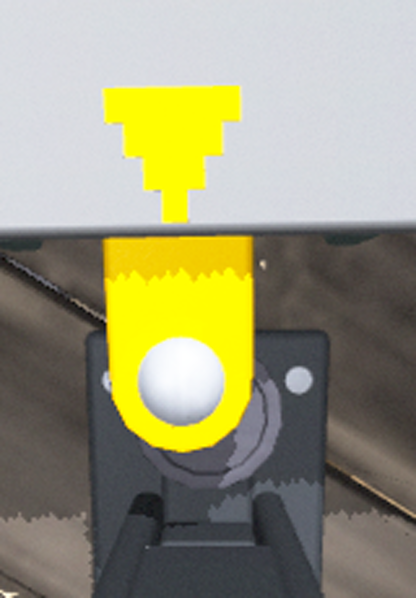

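```bash
python3 - <<'E'
from h import *
s=load('w9'); k=2.6
def B(u,v,z): return back(s,(u+.5)/k+240-.5,(v+.5)/k-.5,z)
th=np.radians(32.4);ex=np.array([np.cos(th),np.sin(th),0]);ey=np.array([-ex[1],ex[0],0])
for tip in [(182,440),(182,446)]:
  pad=B(*tip,.064)+.016*ex; print('pad',pad)
print('lugw',np.linalg.norm(B(105,300,.064)-B(253,300,.064)), 'mid',(B(105,300,.064)+B(253,300,.064))/2)
z=.0315
# rim right and bottom edge
r=B(282,415,z)+.019*ey; b=B(209,488,z)+.019*ex; print('from right',r,'from bottom',b)
sd=B(209,415,z); d=pad-sd; print('sad',sd,d@ex,d@ey, 'tcpsad',np.array([.5315,.2302])+.045*ex[:2])
a,b=B(103,380,.012),B(299,380,.012); m=(a+b)/2; print('boltsmid',m,(pad-m)@ey)
E
```

```text
pad [0.57649269 0.26637448 0.064     ]
pad [0.57533057 0.26566585 0.064     ]
lugw 0.03171345298989665 mid [0.58843329 0.27408263 0.064     ]
from right [0.56716542 0.25313899 0.0315    ] from bottom [0.56645549 0.25318327 0.0315    ]
sad [0.56716327 0.25343326 0.0315    ] 0.01345042730599118 0.005952056106640203 tcpsad [0.56949476 0.25431221]
boltsmid [0.57212758 0.25934161 0.012     ] 0.00362349225268837
```

Emit:
move_arm(
  increments=[
    [[4,6,0],0.007],
    [[3,5,0],0],
    [[0,0,0],0],
    [[0,0,0],0],
    [[0,0,-2],0],
    [[0,0,-2],0],
    [[0,0,0],0],
    [[0,0,0],0],
  ],
)

```text
clock: 20.75
tool_pos: [0.5383, 0.2423, 0.0803]
orientation: [-179.6, 1.4, 32.5]
force: [0.3, -0.1, -8.3]
opening: 0.0438
```

```bash
python3 - <<'E'
from h import *
s=snap('wrist','w10'); o=ctrl.get_obs();print(o['tool_pos'],o['orientation'],o['force'])
crop('w10',240,0,400,230,2.6,'c16')
E
```

```text
[0.53831114 0.24226225 0.08024815] [-179.6200086     1.4359625    32.51096349] [-0.94392297 -0.50985427 -7.30287309]
```

View pics/c16.png

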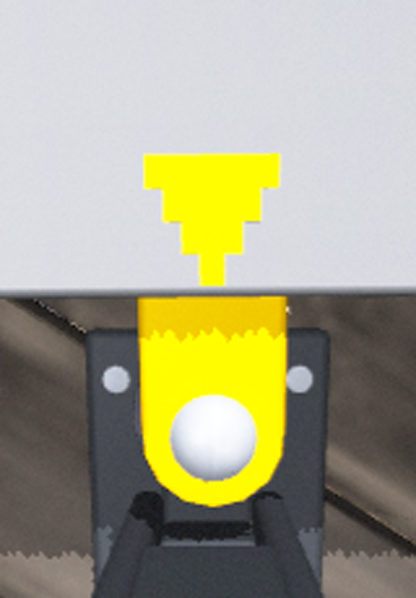

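Emit:
move_arm(
  increments=[
    [[0,0,-1.5],0],
    [[0,0,-1],0],
    [[0,0,0],0],
    [[0,0,0],0],
    [[0,0,0],0],
    [[0,0,0],0],
    [[0,0,0],0],
    [[0,0,0],0],
  ],
)

```text
clock: 21.6
tool_pos: [0.5381, 0.2422, 0.08]
orientation: [-179.6, 1.4, 32.6]
force: [-2.0, -0.1, -4.3]
opening: 0.044
```

Emit:
move_arm(
  increments=[
    [[0,0,-1.5],0],
    [[0,0,-1.5],0],
    [[0,0,-1],0],
    [[0,0,0],0],
    [[0,0,0],0],
    [[0,0,0],0],
    [[0,0,0],0],
    [[0,0,0],0],
  ],
)

```text
clock: 22.4
tool_pos: [0.5377, 0.2419, 0.0796]
orientation: [-179.7, 1.4, 32.6]
force: [-2.9, 0.1, -3.7]
opening: 0.0439
```

Emit:
move_arm(
  increments=[
    [[0,0,0],0],
    [[0,0,0],0],
    [[0,0,0],0],
    [[0,0,0],0],
    [[0,0,0],0],
    [[0,0,0],0],
    [[0,0,0],0],
    [[0,0,0],0],
  ],
  jaw=0.7,
)

```text
clock: 23.2
tool_pos: [0.5413, 0.2436, 0.0821]
orientation: [-179.7, 1.0, 32.7]
force: [-0.2, -0.3, -0.7]
opening: 0.0745
```

```bash
python3 - <<'E'
from h import *
s=snap('wrist','w11'); o=ctrl.get_obs();print(o['tool_pos'],o['orientation'],o['force'])
E
```

```text
[0.54126399 0.243601   0.08214155] [-179.73388002    0.98138264   32.7191608 ] [ 0.25694905 -0.22674186  0.56534306]
```

View pics/w11.png

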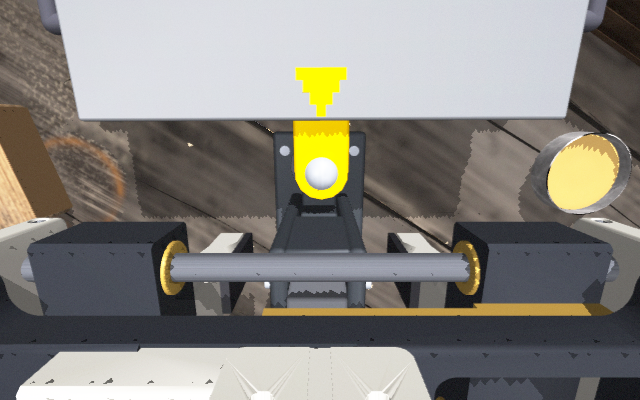

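```bash
python3 - <<'E'
from h import *
s=load('w11')
crop('w11',260,100,380,220,5,'c17')
an=lambda a,b: np.degrees(np.arctan2(*(a-b)[[1,0]]))
th=np.radians(32.5);ex=np.array([np.cos(th),np.sin(th),0]);ey=np.array([-ex[1],ex[0],0])
a,b=back(s,285,151,.01),back(s,355,151,.01); m=(a+b)/2; sd=m-.0074*ex
pad=back(s,321,197,.064)+.016*ex; d=pad-sd
print(np.linalg.norm(a-b),'sad',sd,'pad',pad,'rel',d@ex,d@ey,'vs pad avg',np.array([.5750,.2655,0])-sd,'yaw',an(a,b)-90)
E
```

```text
0.05256720117703282 sad [0.57359977 0.26543612 0.01      ] pad [0.57526855 0.26552301 0.064     ] rel 0.0014541208156373488 -0.0008233526254313921 vs pad avg [ 1.40022651e-03  6.38811568e-05 -1.00000000e-02] yaw 32.63675307942327
```

View pics/c17.png

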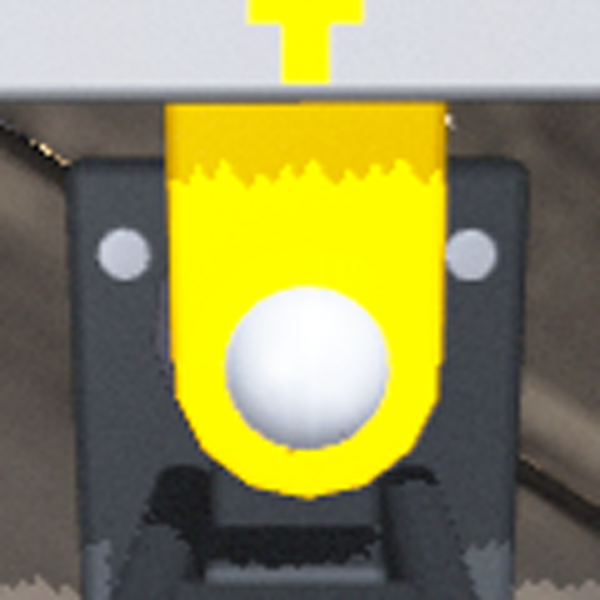

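Emit:
move_arm(
  increments=[
    [[0,0,15],0],
    [[0,0,30],0],
    [[0,0,35],0],
    [[0,0,20],0],
    [[-30,-19,0],0],
    [[-40,-25,0],0],
    [[-40,-25,0],0],
    [[0,0,0],0],
  ],
)

```text
clock: 24.05
tool_pos: [0.427, 0.1713, 0.1836]
orientation: [-179.8, 1.2, 32.7]
force: [0.6, -0.1, 1.5]
opening: 0.0745
```

Emit:
move_arm(
  increments=[
    [[-8,-5,0],0],
    [[0,0,0],0],
    [[0,0,0],0],
    [[0,0,0],0],
    [[0,0,0],0],
    [[0,0,0],0],
    [[0,0,0],0],
    [[0,0,0],0],
  ],
  jaw=-1,
)

```text
clock: 24.85
tool_pos: [0.4201, 0.1672, 0.1837]
orientation: [-179.8, 1.1, 32.7]
force: [0.0, 0.8, -0.3]
opening: 0.0163
```

```bash
python3 - <<'E'
from h import *
s=snap('wrist','w12'); o=ctrl.get_obs();print(o['tool_pos'],o['orientation'],o['force'])
snap('scene','s12')
crop('s12',200,150,440,320,3.3,'c18')
E
```

```text
[0.42012732 0.16718757 0.18371589] [-179.78425971    1.14672637   32.67274532] [ 0.16766385 -0.23167039  0.40122638]
```

View pics/w12.png

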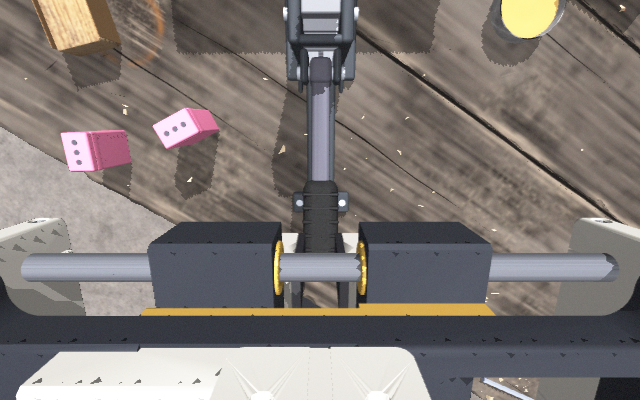

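View pics/c18.png

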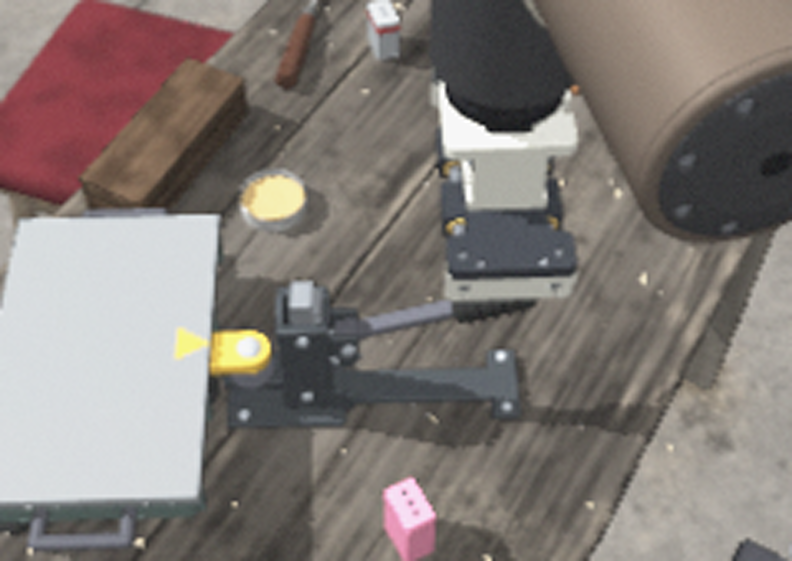

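Emit:
move_arm(
  increments=[
    [[-2,-1,-20],0],
    [[-1,-1,-18],0],
    [[0,0,-6],0],
    [[-1,-1,-10],0],
    [[-1,-1,-10],0],
    [[-2,-1,-10],0],
    [[-2,-1,-10],0],
    [[-2,-1,-10],0],
  ],
)

```text
clock: 25.75
tool_pos: [0.4124, 0.1616, 0.0905]
orientation: [-179.9, 0.6, 32.8]
force: [0.5, -2.6, 15.8]
opening: 0.0006
```

Emit:
move_arm(
  increments=[
    [[-1,-0.5,-6],0],
    [[0,0,-5],0],
    [[0,0,-5],0],
    [[0,0,-5],0],
    [[0,0,-5],0],
    [[0,0,-5],0],
    [[0,0,-5],0],
    [[0,0,-5],0],
  ],
)

```text
clock: 26.55
tool_pos: [0.4131, 0.1614, 0.0798]
orientation: [179.7, 0.1, 33.7]
force: [-32.2, -4.9, 78.5]
opening: 0.0004
```

```bash
python3 - <<'E'
from h import *
o=ctrl.get_obs();print(o['tool_pos'],o['orientation'],o['force'])
snap('scene','s13')
crop('s13',200,150,440,320,3.3,'c19')
E
```

```text
[0.41308056 0.16142103 0.07979478] [1.79737205e+02 8.15503051e-02 3.37108284e+01] [-32.15665019  -4.93928053  78.47248564]
```

View pics/c19.png

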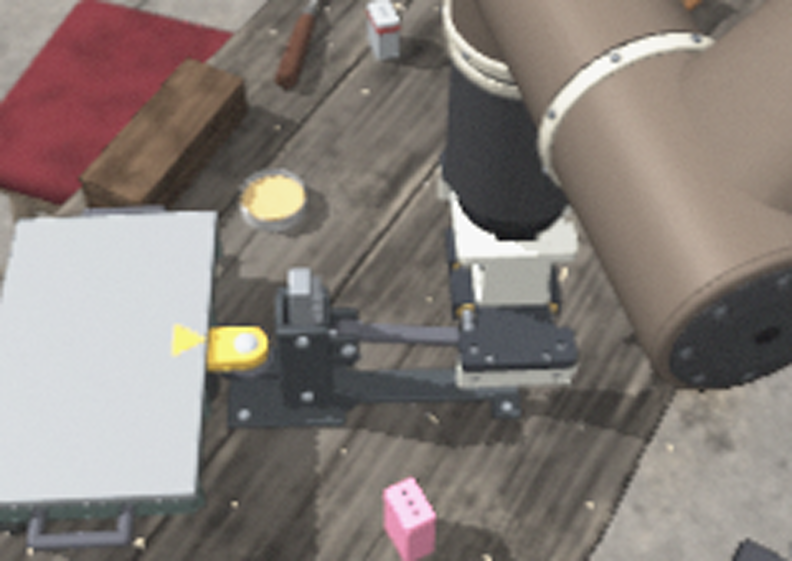

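Emit:
move_arm(
  increments=[
    [[0,0,6],0],
    [[1,1,10],-0.01],
    [[1,1,10],-0.01],
    [[1,1,12],0],
    [[1,1,15],0],
    [[0,0,10],0],
    [[0,0,0],0],
    [[0,0,0],0],
  ],
)

```text
clock: 27.4
tool_pos: [0.4183, 0.1671, 0.1488]
orientation: [179.8, -0.4, 32.6]
force: [-0.4, 0.1, -0.7]
opening: 0.0006
```

```bash
python3 - <<'E'
from h import *
o=ctrl.get_obs();print(o['tool_pos'],o['orientation'],o['force'])
snap('scene','s14'); snap('wrist','w14')
crop('s14',200,150,440,320,3.3,'c20')
E
```

```text
[0.41825064 0.16709408 0.14880374] [179.83270352  -0.42206758  32.57647306] [-0.37255055  0.12637434 -0.66109211]
```

View pics/c20.png

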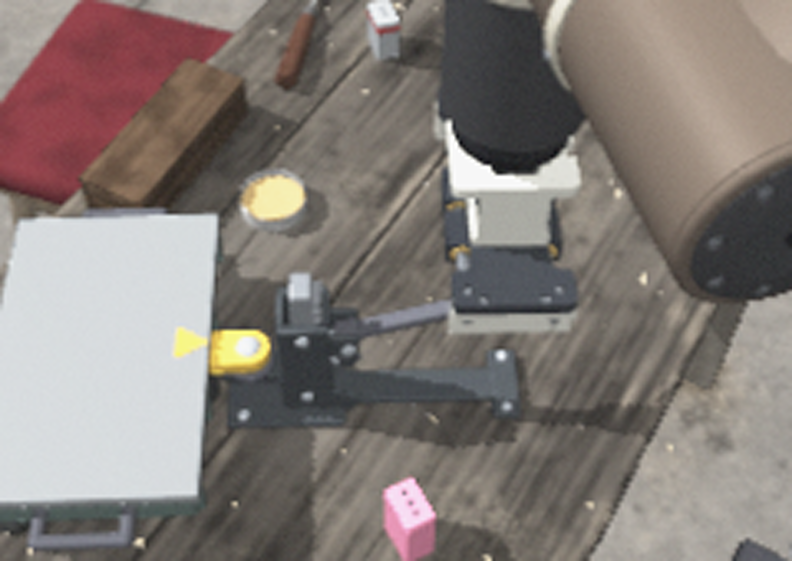

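View pics/w14.png

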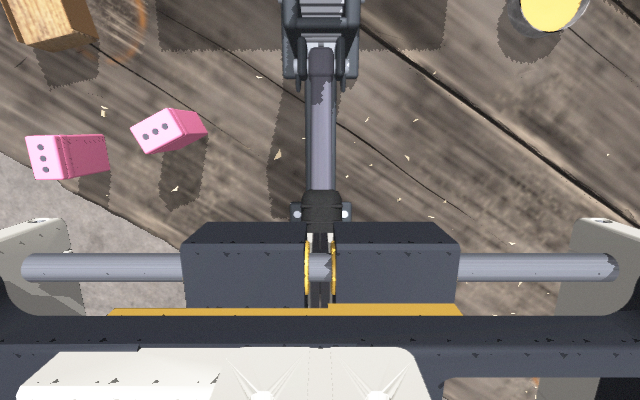

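```bash
cat > lift.py <<'E'
from h import *
def shift(f0,f1,box):
    x0,y0,x1,y1=box
    a=cv2.cvtColor(load(f0)['color'],cv2.COLOR_RGB2GRAY).astype(np.float32); b=cv2.cvtColor(load(f1)['color'],cv2.COLOR_RGB2GRAY).astype(np.float32)
    w=np.eye(2,3,dtype=np.float32)
    cc,w=cv2.findTransformECC(a[y0:y1,x0:x1],b,np.array([[1,0,x0],[0,1,y0]],np.float32),cv2.MOTION_TRANSLATION,(3,300,1e-6))
    return w[:,2]-[x0,y0],cc
def rep(f):
    s=load('s12'); P=np.array([.575,.2655,.066])
    j=px(s,P+[0,0,.01])-px(s,P)
    d,c=shift('s12',f,(262,246,283,268)); print(f,'lug px',np.round(d,2),'px per 10mm',np.round(j,2),'rise mm',round(float(d@j/(j@j)*10),1),'cc',round(c,3))
    d,c=shift('s12',f,(284,268,296,280)); print('   jack foot px',np.round(d,2),c)
E
python3 -c "
from lift import *
rep('s13');rep('s14')"
```

```text
s13 lug px [-0.79 -1.39] px per 10mm [-0.32 -2.14] rise mm 6.9 cc 0.991
   jack foot px [-0.16  0.25] 0.9235307087878093
s14 lug px [-0.14 -0.38] px per 10mm [-0.32 -2.14] rise mm 1.8 cc 0.99
   jack foot px [-0.17  0.19] 0.9254975444119621
```

Emit:
move_arm(
  increments=[
    [[-1,-1,-12],0],
    [[0,0,-8],0],
    [[-1,-0.5,-8],0],
    [[-1.5,-1,-8],0],
    [[-2,-1,-8],0],
    [[-2,-1,-8],0],
    [[-2,-1.5,-8],0],
    [[-2,-1,-6],0],
  ],
)

```text
clock: 28.3
tool_pos: [0.4108, 0.1616, 0.0846]
orientation: [179.6, -0.8, 32.9]
force: [1.7, -2.0, 15.1]
opening: 0.0004
```

Emit:
move_arm(
  increments=[
    [[-1,-0.5,-2],0],
    [[0,0,-2],0],
    [[0,0,-2],0],
    [[0,0,-2],0],
    [[0,0,-1.5],0],
    [[0,0,-1.5],0],
    [[0,0,-1.5],0],
    [[0,0,-1.5],0],
  ],
)

```text
clock: 29.1
tool_pos: [0.4113, 0.1615, 0.0821]
orientation: [179.3, -0.9, 33.4]
force: [-11.1, -1.2, 30.4]
opening: 0.0001
```

```bash
python3 - <<'E'
from lift import *
o=ctrl.get_obs();print(o['tool_pos'],o['orientation'],o['force'])
snap('scene','s15'); snap('wrist','w15'); rep('s15')
crop('s15',200,150,440,320,3.3,'c21')
o=ctrl.get_obs();print(o['clock'],o['tool_pos'],o['force'])
E
```

```text
[0.41129373 0.16152745 0.08209555] [179.30294984  -0.92875999  33.35671129] [-11.09842445  -1.155881    30.37052879]
s15 lug px [-2.43 -3.68] px per 10mm [-0.32 -2.14] rise mm 18.5 cc 0.99
   jack foot px [-0.2  0.3] 0.8914412431945932
29.2 [0.4112756  0.16150326 0.08206976] [-11.22027419  -2.10811247  30.67870832]
```

View pics/c21.png

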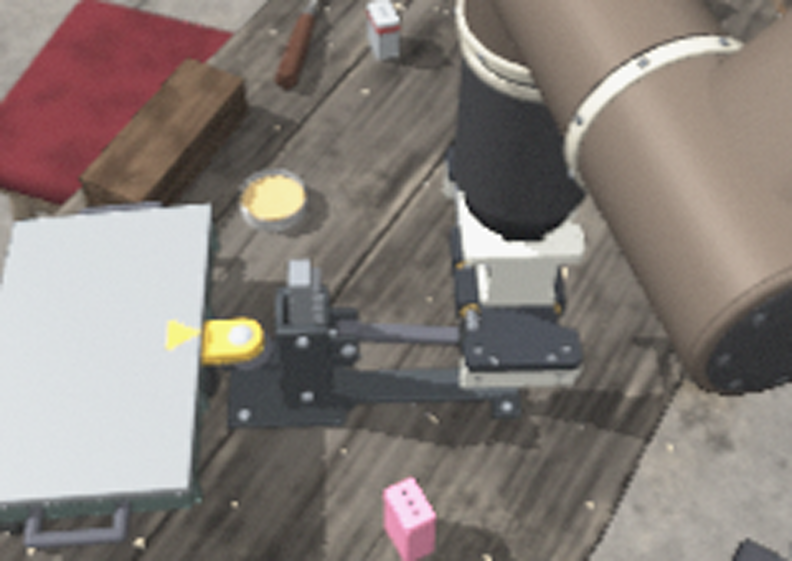

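View pics/w15.png

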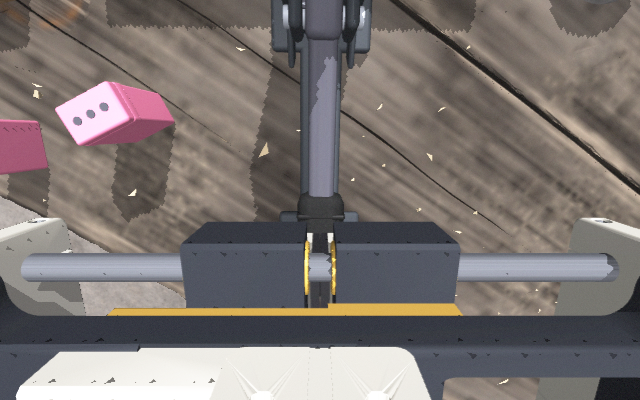

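```bash
python3 - <<'E'
from lift import *
s=load('s12'); P=np.array([.575,.2655,.066]); e=np.array([np.cos(np.radians(32.5)),np.sin(np.radians(32.5)),0])
J=np.c_[px(s,P+[0,0,.01])-px(s,P),px(s,P+.01*e)-px(s,P)]/10
for f in ('s14','s15'):
    d,c=shift('s12',f,(262,246,283,268)); print(f,'rise, x-shift mm',np.linalg.solve(J,d))
# jack top/foot rear bolt shift
for b in ((346,252,358,262),(268,268,280,282)): print(shift('s12','s15',b))
snap('top','t15'); crop('t15',185,130,345,300,5,'c22')
o=ctrl.get_obs();print(o['clock'],o['tool_pos'],o['force'])
E
```

```text
s14 rise, x-shift mm [1.75894806 0.2041311 ]
s15 rise, x-shift mm [17.35906884  4.83082885]
(array([-2.140625  ,  0.40538025]), 0.5919932926394154)
(array([ 0.07452393, -0.01068115]), 0.9849937428897158)
29.25 [0.41129515 0.16153008 0.08206674] [-12.38307013  -1.46469996  31.05797425]
```

View pics/c22.png

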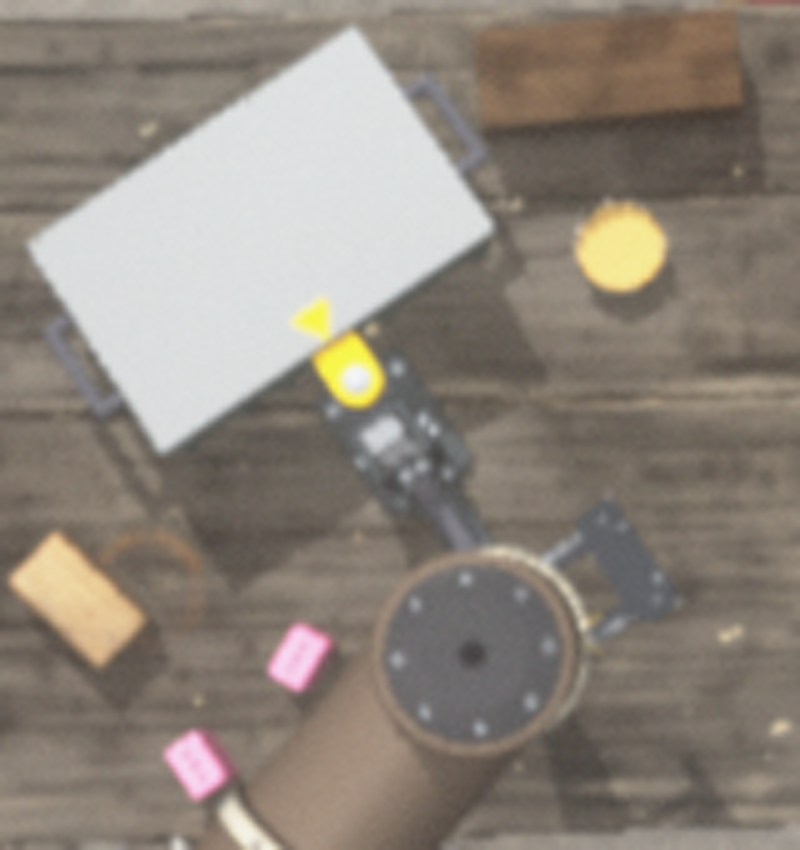

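```bash
python3 -c "
from plant import ctrl
print(ctrl.close_job()); o=ctrl.get_obs(); print(o['clock'],o['tool_pos'],o['force'])"
```

```text
the job is handed in; nothing more can be done
None
the job is handed in; nothing more can be done
```

The job is handed in at about 29 s of the 72 s. The blue block is in its blue pocket, and the plate is up on the jack with the handle held down. I got no verdict from the system.

- **Blue block:** seated in the blue-marked pocket and released. The wrist picture puts its top where a seated block's would be, centred within about 1 mm of the pocket.
- **Jack:** stood under the lug and let go, with the saddle about 1.5 mm from the lift pad. The jack's foot did not visibly move during pumping.
- **Lift:** two full strokes. The first raised the pad about 7 mm, so the ram had started on the second tooth. On the second stroke, which I held down, the pad was 17 to 18.5 mm up. That puts the front foot at about 12.5 to 13.3 mm.
- **Hold at the last check:** fingertip at 82 mm, which is the handle's fully-down height, with a steady push of about 31 N.

**What disagreed or went less well:**
- At the end of the first stroke I pushed too hard against the handle's stop; the wrist force reached about 78 N, under the 120 N limit.
- Between strokes the pictures showed a rise of 1.8 mm, where one tooth should have given about 4 mm.
- As the plate tilted, the lug moved back about 5 mm relative to the jack. By my estimate the saddle is within 7 mm of the pad, inside the 12 mm limit. I did not measure that offset directly under load.

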